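Put up the fitting kit in the caddy

ROBOT

A 6-joint arm with a two-finger parallel gripper is mounted at the origin on the work surface; the furniture and walls round the work are solid. World frame = base frame: x ahead of the robot, y to its left, z up, the work surface at z = 0. Lengths are in m, angles in rad, forces in N, time in s.
With the tool pointing down it reaches from about 0.35 to 1 m from the base axis. Payload 7.1 kg.
Tool frame: the origin (TCP) lies at the very end of the fingers, on their centre line; the grasp point (between the pads) lies 19 mm behind it; z points along the fingers, y is the line along which they close (so a half turn about z gives the same grasp; the last joint's range is limited). The gripper opens to 85 mm and grips with 20 to 120 N. Pads are 22 mm wide; open, the fingers measure 114 mm over their backs; the gripper's body (76 mm by 85 mm) begins 54 mm behind the grasp point. The pads swing forward as they close: fully open they stand 13 mm farther back than shut.
Start: joints at [-1.145, 0.423, 1.63, -0, 1.089, -0.019], TCP at [0.269, -0.564, 0.197] pointing down, gripper open.
Joint ranges: [-3, 3], [-0.9, 2.11], [0.09, 2.58], [-1.31, 4.45], [0.11, 2.69], [-2.54, 2.54]. Speed limits (rad/s): [2.39, 2.39, 3.01, 3.14, 3.14, 3.14].

INTERFACE

Orientations are given as a 3x3 rotation matrix whose columns are the frame's x, y, z axes.
In Python, from rig import r gives the robot as it stands.
- The arm moves only by the shell command python3 -m jog 'ROWS' [FORCE]. ROWS is JSON, one flat list of numbers, 7 for each row, row after row: the shift along the tool's x, y, z in m, then the turn, a rotation vector about the tool's x, y, z in degrees, then the closure, from 0 (fully open) to 1 (shut). A call has 1 to 5 rows; each row shifts and turns the commanded pose from where the row before left it, along the tool's axes as they then stand; what a row does not reach is not made up. A row lasts 1/12 s, in which the tool goes at most 41.7 mm and 7.16 degrees, less where a joint would pass 70% of its speed; a pose out of reach is approached as far as the arm can. A call is refused whole if a number of a shift passes 0.0417 or a number of a turn 7.16, either way. A call with a gripper value outside its range is refused whole. The fingers move at their own pace and stop on an object; FORCE is the grip in N (left out, the last holds). Time passes only in rows, so rows that do not move let the fingers close. It gives the time, the measured TCP pose, the force, the opening and the grip force at its end, in the units of the state.
- r.get_obs(): the state, without advancing time (a new reading comes with each control period).
- r.camera(name): name is "scene" or "side" or "wrist"; returns a dict with "pixels" (480x640x3 uint8, red, green, blue), "depth" (480x640 float32, m along the optical axis (not along the pixel's ray), 0 where there is no reading), "fx", "fy", "cx", "cy" (pixels), "k1" (the pictures are not rectified: a ray, as slopes to the right and down, at radius r is drawn at 1 + k1 r^2 times it, then the intrinsics apply), "position" and "attitude" of the camera in the world; the wrist camera has in their place "tool_from_camera" (4x4, takes a point from camera to tool coordinates, whose origin is the TCP and whose axes are the flange's). Camera axes: x right, y down, z forward; pixel columns grow to the right and rows downward; lengths in m; the calibration is good to about 2 mm. A picture is of the moment at which its call begins: read the wrist's pose just before it.
- r.close_job(): hands the job in; it is judged then, once.
The state is a dict: "t": time; "joints": joint angles; "joint_velocities": joint speeds; "joint_efforts": joint torques, N m; "ee_pos": TCP position; "ee_rot": TCP orientation; "wrist_force": force on the tool from outside, world axes, zero at the start; "wrist_torque": the same for the moment, N m; "finger_gap": finger opening in m; "grip_force": force on a finger pad.
Only numpy, scipy, OpenCV 4.12 (cv2) and the standard library are available. Lean on these libraries where they do the work, as an engineer would, in place of code of your own. Each camera call takes 0.05 s, during which the arm holds its last target. There are 200 camera calls.

TASK

Put up the fitting kit in the grey caddy: lay the hex bolt, lying just as it does now, along the long rectangular nest, stand the flange nut, flange down, in the square nest and the flanged bush, flange down, in the round nest, each resting on the floor of its recess. The plain hex nut and the copper rivet do not belong to the kit: leave them where they are.

Things in the scene. Friction and masses are not known exactly. Their poses are not given: they have to be found in the camera images.
- bolt: Dark steel hex bolt lying on its side, 52 mm long along its own y, head at +y (y from +13 to +26 mm, 28 mm across by 25 mm high), round shank about 16 mm in diameter from y = -26 to +13 mm with its axis about 9 mm above the underside, own z up. Origin: middle of its length, at the underside. 0.09 kg.
- flange_nut: Dark steel flange nut, flange down: round flange 31 mm in diameter and 3 mm thick, hexagon above it up to 15 mm, 22 mm across flats; one pair of flats faces own +x and -x (the others at 60 degree steps). Origin: centre of the underside. 0.045 kg.
- bush: Dark steel flanged bush standing on its flange: flange 42 mm in diameter and 10 mm thick, round barrel 30 mm in diameter above it up to 30 mm. Origin: centre of the underside. 0.12 kg. Some starting places have the tall blue cabinet or the red toolbox (120 mm high) or the vice about 0.1 m to their left and right: a wide gripper clears them best closing along a line about 0.4 rad from world x towards y.
- plain_nut: Look-alike to be left: plain dark hex nut without flange, 24 mm across flats, 13 mm high. Origin: centre of the underside.
- rivet: Look-alike to be left: copper rivet standing on its head, head 22 mm in diameter and 11 mm high, pin 10 mm in diameter up to 41 mm. Origin: centre of the underside.
- bolt_nest: Nest for the bolt: long rectangular recess 72 mm along own x by 46 mm along own y; the bolt lies along own x, head either way. Fixed wooden block 84 (own x) by 86 by 7 mm, one of three in a grey metal caddy (266 by 91 mm, rim 13 mm over the bench); their order changes. Origin: centre of its underside, 3 mm over the bench; its top is 7 mm and the dark recess floor 3 mm above the origin.
- nut_nest: Nest for the flange nut: square recess 50 by 50 mm. Fixed wooden block 84 (own x) by 86 by 7 mm, one of three in a grey metal caddy (266 by 91 mm, rim 13 mm over the bench); their order changes. Origin: centre of its underside, 3 mm over the bench; its top is 7 mm and the dark recess floor 3 mm above the origin.
- bush_nest: Nest for the bush: round recess 60 mm in diameter. Fixed wooden block 84 (own x) by 86 by 7 mm, one of three in a grey metal caddy (266 by 91 mm, rim 13 mm over the bench); their order changes. Origin: centre of its underside, 3 mm over the bench; its top is 7 mm and the dark recess floor 3 mm above the origin.

How it is judged:
By the outcome, as a careful person would: the job done as asked, in the order asked, and still so for the second after the job is handed in, with the robot touching nothing.
It also fails if it takes over 93 s, if anything falls off the work surface, if the arm or the gripper's body presses on something with over 40 N, if the wrist force passes 120 N, or if a joint passes its speed limit or range.

## Working session

There is one attempt and no reset: what is moved stays moved. The work goes in short steps, Python scripts to look and compute and a shell command to move; the robot and the scene stay as the last step left them, time stands still between calls to the robot, and variables do not carry over. Pictures are saved under pics/ and viewed, at most 14 in all, crops included, and the job is handed in when it is done.

```bash
ls; mkdir -p pics; cat > h.py <<'E'
import numpy as np, cv2
from rig import r
def snap(name,f=None):
    o=r.get_obs(); c=r.camera(name)
    if name=="wrist":
        T=np.eye(4);T[:3,:3]=o["ee_rot"];T[:3,3]=o["ee_pos"]
        M=T@np.array(c["tool_from_camera"])
    else:
        M=np.eye(4);M[:3,:3]=np.array(c["attitude"]);M[:3,3]=c["position"]
    c["M"]=M
    if f: cv2.imwrite("pics/"+f,c["pixels"][:,:,::-1])
    return c
def ray(c,u,v):
    K=np.array([[c["fx"],0,c["cx"]],[0,c["fy"],c["cy"]],[0,0,1]],float)
    s=cv2.undistortPoints(np.array([[[u,v]]],float),K,np.array([c["k1"],0,0,0.]))[0,0]
    return np.array([s[0],s[1],1.])
def onplane(c,u,v,z):
    d=c["M"][:3,:3]@ray(c,u,v);p=c["M"][:3,3]
    return p+d*(z-p[2])/d[2]
def bydepth(c,u,v):
    d=c["depth"][int(v),int(u)]
    return c["M"][:3,:3]@(ray(c,u,v)*d)+c["M"][:3,3]
def pose():
    o=r.get_obs();print("t",round(o["t"],2),"p",np.round(o["ee_pos"],4).tolist(),"R",np.round(o["ee_rot"],3).tolist(),"gap",o["finger_gap"],"j",np.round(o["joints"],2).tolist())
E
python3 - <<'E'
from h import *
pose()
for n in ["scene","side","wrist"]:
    c=snap(n,n+"0.png"); print(n,c["M"].round(3).tolist(),c["fx"],c["k1"])
E
```

```text
pics
t 0.0 p [0.2687, -0.5636, 0.1961] R [[0.903, 0.43, -0.001], [0.43, -0.903, 0.001], [0.0, -0.002, -1.0]] gap 0.08554212062110275 j [-1.15, 0.42, 1.63, -0.0, 1.09, -0.02]
scene [[0.807, -0.268, 0.526, -0.011], [-0.59, -0.347, 0.729, -0.594], [-0.012, -0.899, -0.438, 0.465], [0.0, 0.0, 0.0, 1.0]] 465.534042395511 -0.04019651591348774
side [[-0.841, -0.164, 0.516, -0.088], [-0.54, 0.294, -0.788, 0.989], [-0.022, -0.942, -0.336, 0.434], [0.0, 0.0, 0.0, 1.0]] 464.56978563855085 -0.06036358866712146
wrist [[0.431, -0.862, -0.266, 0.338], [-0.902, -0.413, -0.126, -0.531], [-0.001, 0.295, -0.956, 0.374], [0.0, 0.0, 0.0, 1.0]] 366.77488409027177 -0.07419513259625556
```

View pics/scene0.png

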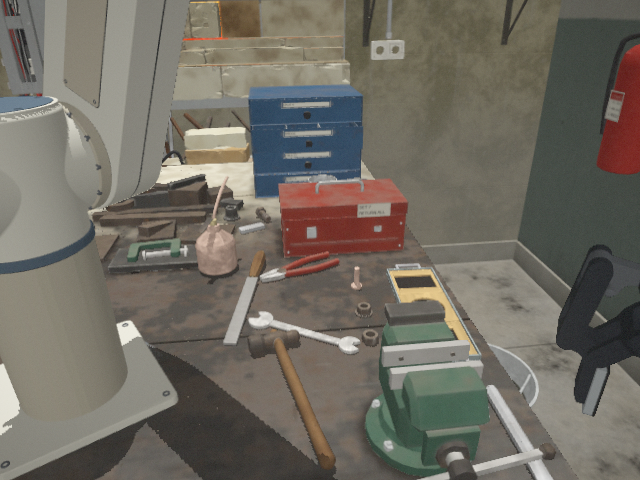

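View pics/side0.png

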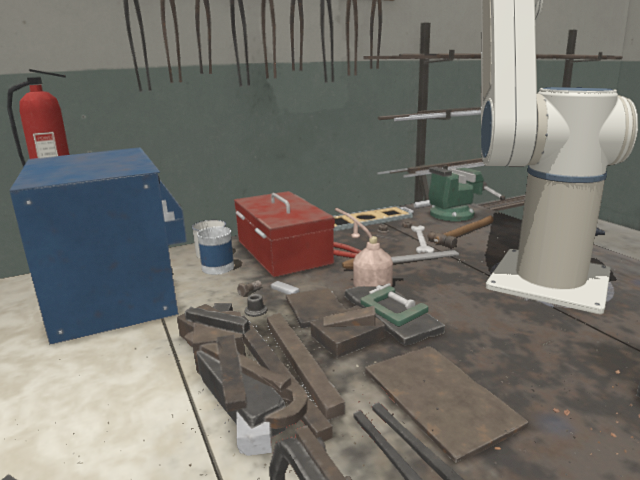

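The scene view shows the rivet at (357,278), nuts at (364,309) and (371,338), and the caddy running from about (410,270) to (470,355), partly behind the vice. The bush is at (232,212) and the bolt at (263,215), behind the oil can. In the side view the bolt is at (248,287) and the bush at (256,303).

```bash
python3 - <<'E'
from h import *
c=snap("scene"); 
for n,p in dict(nutA=(364,305),nutB=(371,334),rivet=(357,285),bush=(232,207),bolt=(263,214),cadTL=(390,270),cadTR=(428,266),cadBR=(480,356),rec=(415,282),viceTop=(428,350),jaw=(415,310),tbox=(283,195),tboxR=(404,200),tboxfr=(403,250),cabR=(360,170),cabL=(256,190)).items(): print(n,bydepth(c,*p).round(3),onplane(c,*p,.01).round(3))
s=snap("side")
for n,p in dict(bush=(256,297),bolt=(248,287),boltL=(240,289),boltR=(258,286),rec1=(365,217),rec2=(387,212),can=(372,250),canspout=(340,212),bucket=(213,230),cab=(160,250),steel=(285,287)).items(): print(n,bydepth(s,*p).round(3),onplane(s,*p,.01).round(3))
im=s["pixels"][190:330,180:430];a=cv2.resize(im,(750,420),interpolation=cv2.INTER_CUBIC)
cv2.imwrite("pics/sidecrop.png",a[:,:,::-1])
E
```

```text
nutA [ 0.446 -0.096  0.012] [ 0.448 -0.094  0.01 ]
nutB [ 0.407 -0.158  0.006] [ 0.403 -0.162  0.01 ]
rivet [ 0.485 -0.033  0.007] [ 0.481 -0.036  0.01 ]
bush [0.459 0.425 0.025] [0.475 0.46  0.01 ]
bolt [0.509 0.356 0.016] [0.515 0.368 0.01 ]
cadTL [ 0.569 -0.033  0.01 ] [ 0.569 -0.033  0.01 ]
cadTR [ 0.653 -0.058  0.001] [ 0.641 -0.068  0.01 ]
cadBR [ 0.495 -0.299  0.01 ] [ 0.495 -0.299  0.01 ]
rec [ 0.579 -0.091  0.007] [ 0.575 -0.094  0.01 ]
viceTop [ 0.329 -0.332  0.126] [ 0.445 -0.243  0.01 ]
jaw [ 0.352 -0.289  0.146] [ 0.507 -0.158  0.01 ]
tbox [0.485 0.217 0.112] [0.629 0.453 0.01 ]
tboxR [0.67  0.037 0.112] [0.866 0.219 0.01 ]
tboxfr [ 0.668  0.027 -0.001] [0.651 0.012 0.01 ]
cabR [0.828 0.358 0.067] [0.948 0.494 0.01 ]
cabL [0.571 0.5   0.024] [0.59  0.536 0.01 ]
bush [0.454 0.41  0.025] [0.474 0.389 0.01 ]
bolt [0.505 0.376 0.018] [0.517 0.364 0.01 ]
boltL [0.518 0.386 0.014] [0.525 0.38  0.01 ]
boltR [0.505 0.347 0.008] [0.502 0.35  0.01 ]
rec1 [ 0.531 -0.164  0.007] [ 0.527 -0.156  0.01 ]
rec2 [ 0.496 -0.24   0.007] [ 0.492 -0.231  0.01 ]
can [0.308 0.222 0.083] [0.39  0.062 0.01 ]
canspout [ 1.219 -1.147 -0.352] [ 0.616 -0.162  0.01 ]
bucket [0.684 0.289 0.081] [0.84  0.148 0.01 ]
cab [0.575 0.517 0.133] [0.847 0.322 0.01 ]
steel [0.449 0.328 0.011] [0.451 0.326 0.01 ]
```

View pics/sidecrop.png

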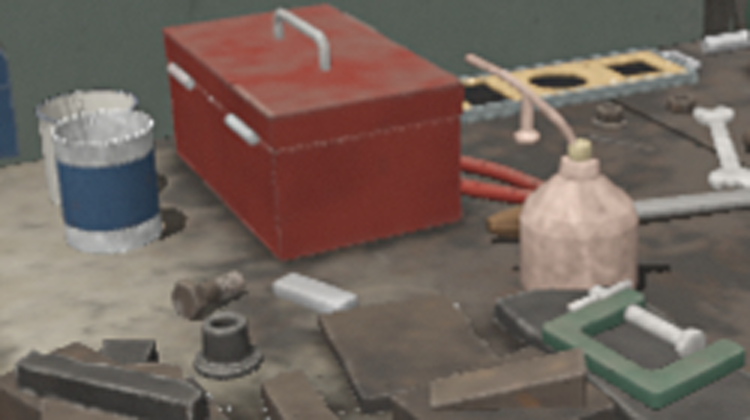

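The close crop shows the caddy order from the toolbox end: rectangular (bolt), round (bush), square (nut). The bolt head points away from the oil can. I'm moving to look over the nuts and caddy.

```bash
python3 -m jog '[0.01,-0.008,-0.02,0,0,0,0, 0.02,-0.018,-0.02,0,0,0,0, 0.022,-0.02,-0.014,0,0,0,0, 0.024,-0.021,0,0,0,0,0, 0.024,-0.021,0,0,0,0,0]'
python3 -m jog '[0.024,-0.021,0,0,0,0,0, 0.024,-0.021,0,0,0,0,0, 0.024,-0.021,0,0,0,0,0, 0.024,-0.021,0,0,0,0,0, 0.024,-0.021,0,0,0,0,0]'
python3 -m jog '[0.024,-0.021,0,0,0,0,0, 0.024,-0.021,0,0,0,0,0, 0.024,-0.021,0,0,0,0,0, 0.024,-0.021,0,0,0,0,0, 0.01,-0.01,0,0,0,0,0]'
python3 - <<'E'
from h import *
pose(); snap("wrist","w1.png")
E
```

```text
t: 0.67
ee_pos: [0.3219, -0.4411, 0.252]
ee_rot: [[0.903, 0.43, 0.001], [0.43, -0.903, -0.002], [0.0, 0.002, -1.0]]
wrist_force: [1.1, 0.4, -0.7]
finger_gap: 0.0852
grip_force: 0.0
t: 1.08
ee_pos: [0.3848, -0.2938, 0.251]
ee_rot: [[0.903, 0.43, 0.0], [0.43, -0.903, -0.0], [0.0, 0.0, -1.0]]
wrist_force: [0.7, -0.4, 0.1]
finger_gap: 0.0853
grip_force: 0.0
t: 1.5
ee_pos: [0.4406, -0.1621, 0.2511]
ee_rot: [[0.902, 0.432, 0.001], [0.432, -0.902, 0.001], [0.001, -0.0, -1.0]]
wrist_force: [0.5, 0.3, 0.3]
finger_gap: 0.0855
grip_force: 0.0
t 1.5 p [0.4406, -0.1621, 0.2511] R [[0.902, 0.432, 0.001], [0.432, -0.902, 0.001], [0.001, -0.0, -1.0]] gap 0.08553208019792911 j [-0.38, 0.12, 1.91, 0.0, 1.11, 0.75]
```

View pics/w1.png

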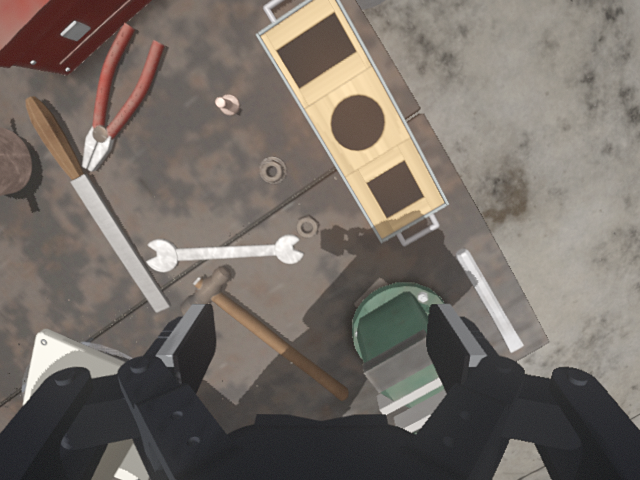

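The wrist view shows the bolt nest at (316,49), the round nest at (358,122), the square nest at (396,190), the flange nut at (272,170), the plain nut at (307,227) and the rivet at (228,104).

```bash
python3 - <<'E'
from h import *
c=snap("wrist"); im=c["pixels"][:,:,::-1].copy()
g=cv2.cvtColor(im,cv2.COLOR_BGR2GRAY)
hsv=cv2.cvtColor(im,cv2.COLOR_BGR2HSV)
wood=((hsv[...,0]>12)&(hsv[...,0]<30)&(hsv[...,1]>60)&(hsv[...,2]>150)).astype(np.uint8)
wood[:, :250]=0; wood[230:]=0
cs,h=cv2.findContours(wood,cv2.RETR_CCOMP,cv2.CHAIN_APPROX_NONE)
for k,q in enumerate(cs):
    if h[0,k,3]>=0 and cv2.contourArea(q)>800:
        P=np.array([onplane(c,*p[0],.01)[:2] for p in q],np.float32)*1000
        (x,y),(w,hh),a=cv2.minAreaRect(P); b=cv2.boxPoints(((x,y),(w,hh),a))
        e=[b[1]-b[0],b[2]-b[1]]; e=max(e,key=np.linalg.norm)
        print("rec",np.round([x,y,w,hh],1),"long ang",np.degrees(np.arctan2(e[1],e[0])).round(1))
for n,(u,v) in dict(fn=(272,170),pn=(307,227)).items():
    print(n,onplane(c,u,v,.015).round(4),g[v-20:v+20,u-20:u+20].mean())
cv2.imwrite("pics/nut.png",cv2.resize(im[60:250,200:340],None,fx=4,fy=3.1,interpolation=cv2.INTER_CUBIC)[:590])
# vice heights
D=c["depth"]
for u,v in [(390,370),(400,315),(370,300),(330,245)]: print((u,v),bydepth(c,u,v).round(3))
E
```

```text
rec [ 483.9 -237.5   53.    52. ] long ang 57.3
rec [ 531.8 -164.2   59.5   59.8] long ang -18.7
rec [578.4 -91.5  46.9  73. ] long ang -32.7
fn [ 0.4452 -0.0988  0.015 ] 115.828125
pn [ 0.4024 -0.1621  0.015 ] 128.449375
(390, 370) [ 0.348 -0.276  0.148]
(400, 315) [ 0.374 -0.287  0.08 ]
(370, 300) [ 0.351 -0.273  0.014]
(330, 245) [ 0.39  -0.198  0.001]
```

```bash
python3 -m jog '[0.015,-0.024,0,0,0,0,0, 0.02,-0.032,0,0,0,0,0, 0.02,-0.032,0,0,0,0,0, 0.02,-0.032,0,0,0,0,0, 0.02,-0.032,0,0,0,0,0]' | head -2
python3 -m jog '[0.02,-0.032,0,0,0,0,0, 0.02,-0.032,0,0,0,0,0, 0.02,-0.032,0,0,0,0,0, 0.02,-0.032,0,0,0,0,0, 0.02,-0.032,0,0,0,0,0]' | head -2
python3 -m jog '[0.02,-0.032,0,0,0,0,0, 0.02,-0.032,0,0,0,0,0, 0.02,-0.032,0,0,0,0,0, 0.02,-0.032,0,0,0,0,0, 0.008,-0.003,0,0,0,0,0]' | head -2
python3 - <<'E'
from h import *
pose(); c=snap("wrist","w2.png")
E
```

```text
t: 2.02
ee_pos: [0.46, 0.0138, 0.2511]
t: 2.43
ee_pos: [0.4818, 0.2016, 0.251]
t: 2.85
ee_pos: [0.5051, 0.361, 0.2508]
t 2.85 p [0.5051, 0.361, 0.2508] R [[0.902, 0.433, 0.001], [0.433, -0.902, 0.002], [0.001, -0.001, -1.0]] gap 0.08540899751600219 j [0.6, 0.36, 1.59, 0.0, 1.19, 1.72]
```

View pics/w2.png

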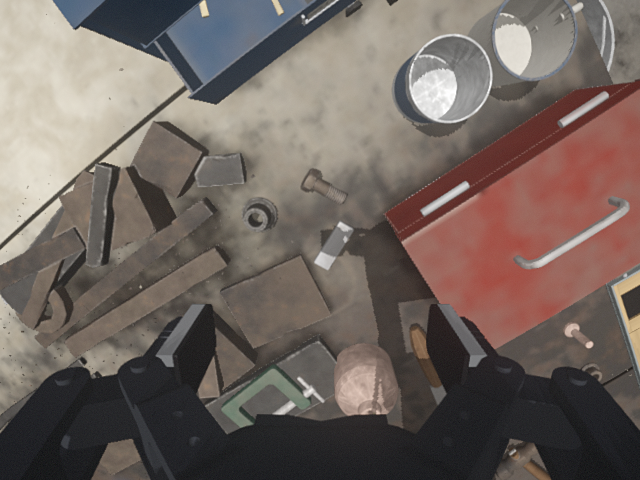

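View pics/nut.png

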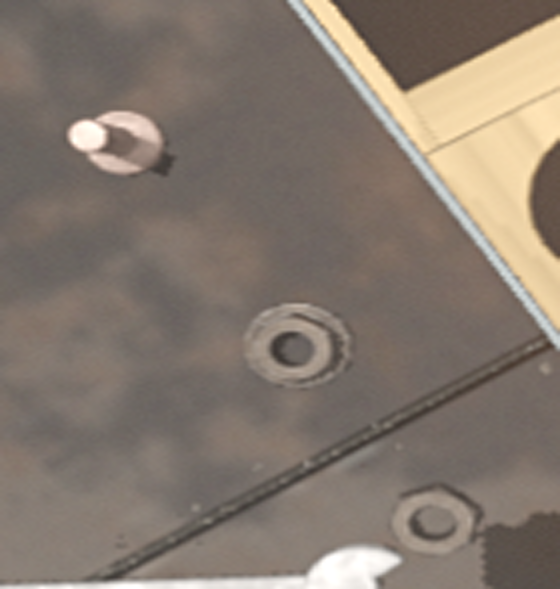

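The wrist view shows the bolt's head at (314,183) and its shank tip at (346,198). The bush is at (259,214), with the nearest plank end at about (212,208). In the second crop the flanged nut is the one nearer the rivet.

```bash
python3 - <<'E'
from h import *
c=snap("wrist"); im=c["pixels"][:,:,::-1]
h=onplane(c,313,184,.0125);t=onplane(c,346,198,.009);n=onplane(c,323,187,.012)
print(h,t,n,"ang tip->head",np.degrees(np.arctan2(*(h-t)[1::-1])))
b=onplane(c,257,216,.03);b2=onplane(c,262,212,.01);print("bush",b,b2)
for p in [(387,215),(400,240),(212,205),(345,230),(243,170)]:print(p,bydepth(c,*p).round(3))
cv2.imwrite("pics/bc.png",cv2.resize(im[130:260,190:400],None,fx=3.8,fy=3.8,interpolation=cv2.INTER_CUBIC))
E
```

```text
[0.5159828  0.37384021 0.0125    ] [0.51740439 0.33236161 0.009     ] [0.51775605 0.36209527 0.012     ] ang tip->head 91.96292251926728
bush [0.45914968 0.41567406 0.03      ] [0.46029991 0.41341682 0.01      ]
(387, 215) [0.521 0.282 0.017]
(400, 240) [0.518 0.285 0.109]
(212, 205) [0.44  0.471 0.002]
(345, 230) [0.483 0.317 0.011]
(243, 170) [0.496 0.452 0.009]
```

View pics/bc.png

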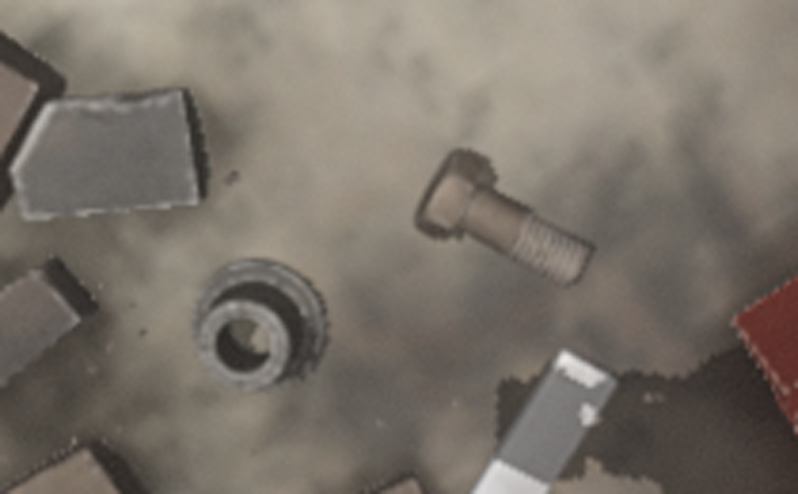

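```bash
python3 -m jog '[0,0,0.02,0,0,-6.5,0, 0,0,0.02,0,0,-6.5,0, 0,0,0.02,0,0,-6.5,0, 0,0,0.02,0,0,-6.5,0, 0,0,0.02,0,0,-6.5,0]' | head -2
python3 -m jog '[0,0,0.01,0,0,-6.5,0, 0,0,0.01,0,0,-6.5,0, 0,0,0,0,0,-6.5,0, 0,0,0,0,0,-6.5,0, 0,0,0,0,0,-6.5,0]' | head -2
python3 -m jog '[0,0.011,0,0,0,0,0, 0,0,0,0,0,0,0]' | head -2
python3 - <<'E'
from h import *
pose(); c=snap("wrist","w3.png")
E
```

```text
t: 3.37
ee_pos: [0.5048, 0.3542, 0.1502]
t: 3.78
ee_pos: [0.5047, 0.3541, 0.1307]
t: 3.95
ee_pos: [0.5179, 0.3554, 0.1314]
t 3.95 p [0.5179, 0.3554, 0.1314] R [[-0.003, 1.0, 0.002], [1.0, 0.003, 0.0], [0.0, 0.002, -1.0]] gap 0.08529204505836685 j [0.58, 0.5, 1.67, -0.0, 0.97, 0.58]
```

View pics/w3.png

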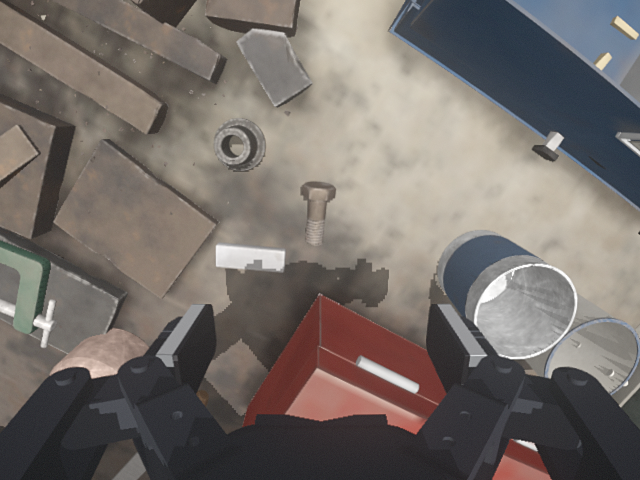

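The view shows the bolt upright in the image, with its head at (318,190) and tip at (314,244). The toolbox corner is at (320,296).

```bash
python3 - <<'E'
from h import *
c=snap("wrist")
a=onplane(c,319,187,.0125);n=onplane(c,317,200,.012);t=onplane(c,314,245,.009);print(a,n,t)
for p in [(320,302),(250,405),(430,390),(250,250)]:print(p,bydepth(c,*p).round(3))
print("bush",onplane(c,234,147,.03),onplane(c,240,144,.01))
E
```

```text
[0.51686475 0.38478187 0.0125    ] [0.51525477 0.37399094 0.012     ] [0.51270274 0.33424558 0.009     ]
(320, 302) [0.518 0.285 0.019]
(250, 405) [0.447 0.162 0.007]
(430, 390) [0.605 0.235 0.072]
(250, 250) [0.458 0.33  0.011]
bush [0.45359765 0.41735482 0.03      ] [0.45391691 0.41868713 0.01      ]
```

```bash
python3 -m jog '[0.005,-0.003,0.02,0,0,3,0, 0,0,0.028,0,0,0,0, 0,0,0.028,0,0,0,0, 0,0,0.02,0,0,0,0, 0,0,0.005,0,0,0,0]' 60
python3 -m jog '[0,0,0.012,0,0,0,0, 0,0,0.009,0,0,0,0, 0,0,0.003,0,0,0,0.2, 0,0,0,0,0,0,0.6, 0,0,0,0,0,0,0.9]' 60
python3 -m jog '[0,0,0,0,0,0,1, 0,0,0,0,0,0,1, 0,0,0,0,0,0,1, 0,0,0,0,0,0,1, 0,0,0,0,0,0,1]' 60
```

```text
t: 4.47
ee_pos: [0.5103, 0.36, 0.0265]
ee_rot: [[0.046, 0.999, -0.005], [0.999, -0.046, -0.003], [-0.004, -0.005, -1.0]]
wrist_force: [-0.3, 0.1, 0.5]
finger_gap: 0.0852
grip_force: 0.0
t: 4.88
ee_pos: [0.513, 0.3622, 0.0066]
ee_rot: [[0.044, 0.999, 0.001], [0.999, -0.044, 0.001], [0.001, 0.001, -1.0]]
wrist_force: [-0.4, 0.4, 0.6]
finger_gap: 0.0514
grip_force: 0.0
t: 5.3
ee_pos: [0.5126, 0.362, 0.0062]
ee_rot: [[0.044, 0.999, 0.0], [0.999, -0.044, 0.0], [0.0, 0.0, -1.0]]
wrist_force: [0.5, -0.0, 0.7]
finger_gap: 0.0005
grip_force: 0.0
```

```bash
python3 - <<'E'
from h import *
pose(); c=snap("wrist","w4.png")
E
```

```text
t 5.3 p [0.5126, 0.362, 0.0062] R [[0.044, 0.999, 0.0], [0.999, -0.044, 0.0], [0.0, 0.0, -1.0]] gap 0.00045149596157181425 j [0.6, 0.68, 1.71, -0.0, 0.75, 0.64]
```

View pics/w4.png

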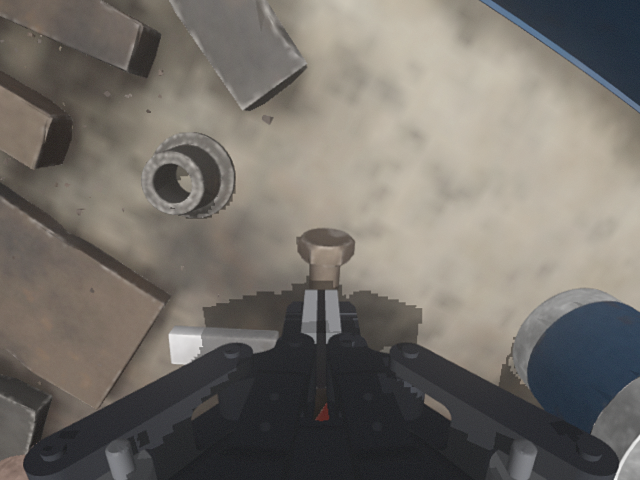

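The fingers are shut with the bolt still ahead of them. The head is at (326,247) and the visible shank runs into the pads at y≈290.

```bash
python3 - <<'E'
from h import *
c=snap("wrist"); 
for u,v,z in [(326,238,.0125),(326,265,.012),(325,285,.009)]: print(onplane(c,u,v,z).round(4), bydepth(c,u,v).round(4))
for v in (292,300,310,320): print("pad",bydepth(c,310,v).round(4),bydepth(c,332,v).round(4))
print(np.array(c["tool_from_camera"]).round(4).tolist())
E
```

```text
[0.5174 0.3856 0.0125] [0.5174 0.3865 0.0153]
[0.5169 0.3714 0.012 ] [0.5169 0.3763 0.0248]
[0.5159 0.3592 0.009 ] [0.516  0.3636 0.0189]
pad [0.51   0.3741 0.0486] [0.5189 0.3733 0.0477]
pad [0.5102 0.3738 0.0551] [0.5187 0.3731 0.0546]
pad [0.5104 0.3734 0.0627] [0.5185 0.3733 0.063 ]
pad [0.5107 0.3743 0.0715] [0.5183 0.3737 0.071 ]
[[0.0013, -0.9556, -0.2947, 0.0756], [1.0, 0.0015, -0.0002, 0.0012], [0.0006, -0.2947, 0.9556, -0.1775], [0.0, 0.0, 0.0, 1.0]]
```

```bash
python3 - <<'E'
from h import *
s=snap("side"); im=s["pixels"][200:320,180:340]
cv2.imwrite("pics/s5.png",cv2.resize(im[:,:,::-1],None,fx=4.5,fy=4.5,interpolation=cv2.INTER_CUBIC))
E
```

```text
(no output)
```

View pics/s5.png

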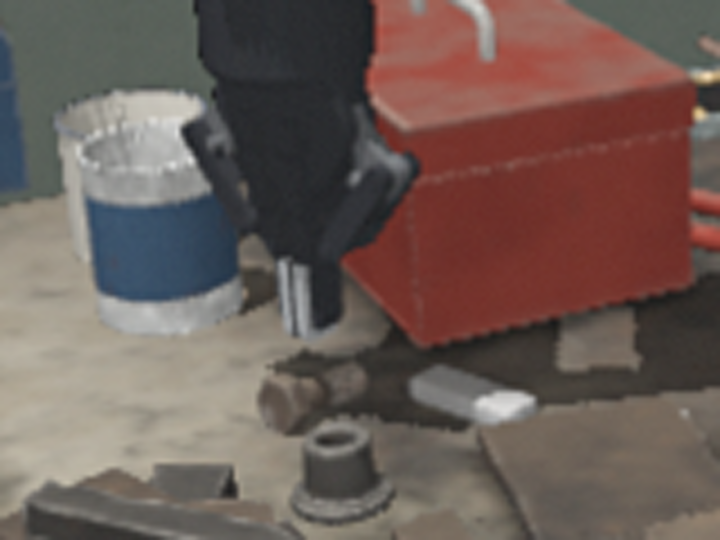

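The side view shows the shut finger tips at full-frame pixel (246,274), clearly above the bolt. So the reported TCP sits below the real tips, and I'll measure by how much.

```bash
python3 - <<'E'
from h import *
c=snap("wrist")
for u in (310,333):
  for v in range(284,298,2): print(u,v,bydepth(c,u,v).round(4))
s=snap("side")
for u,v in [(246,274),(246,271),(252,273)]:
  d=s["M"][:3,:3]@ray(s,u,v);p=s["M"][:3,3];k=(d[:2]@(np.array([.5126,.364])-p[:2]))/(d[:2]@d[:2]);print(p+k*d,bydepth(s,u,v))
print(r.get_obs()["wrist_force"])
E
```

```text
310 284 [0.5084 0.3625 0.0144]
310 286 [0.5083 0.3612 0.0141]
310 288 [0.5083 0.3601 0.0139]
310 290 [0.5099 0.3737 0.0457]
310 292 [0.5099 0.3736 0.0474]
310 294 [0.5099 0.3733 0.0487]
310 296 [0.5101 0.3742 0.0523]
333 284 [0.5199 0.3636 0.0181]
333 286 [0.5199 0.3622 0.0172]
333 288 [0.5198 0.3608 0.0166]
333 290 [0.5193 0.3734 0.046 ]
333 292 [0.5193 0.3731 0.0473]
333 294 [0.5192 0.3735 0.0499]
333 296 [0.5191 0.3735 0.0519]
[0.51605917 0.36736249 0.04055006] [0.51021549 0.37337419 0.04435396]
[0.51567435 0.3669847  0.04712072] [0.5106285  0.3721821  0.05035245]
[0.50732194 0.35901069 0.04145314] [0.50313352 0.36344151 0.04421321]
[-0.13481531 -0.2609681  -0.83023327]
```

The real tips are about 37 mm above the reported TCP (shut), so I'll use that offset. Reopening, descending and gripping.

```bash
python3 -m jog '[0,0.001,0,0,0,0,0, 0,0,0,0,0,0,0, 0,0,0,0,0,0,0, 0,0,0,0,0,0,0, 0,0,0,0,0,0,0]' 60 | grep gap
python3 -m jog '[0,0,0,0,0,0,0, 0,0,0.015,0,0,0,0, 0,0,0.015,0,0,0,0, 0,0,0.008,0,0,0,0, 0,0,0,0,0,0,0]'
python3 -m jog '[0,0,0,0,0,0,0.5, 0,0,0,0,0,0,1, 0,0,0,0,0,0,1, 0,0,0,0,0,0,1, 0,0,0,0,0,0,1]' 60
python3 -m jog '[0,0,0,0,0,0,1, 0,0,0,0,0,0,1, 0,0,0,0,0,0,1, 0,0,0,0,0,0,1]' 60
```

```text
finger_gap: 0.0607
t: 6.38
ee_pos: [0.5115, 0.3605, -0.0353]
ee_rot: [[0.044, 0.999, -0.004], [0.999, -0.044, -0.003], [-0.003, -0.004, -1.0]]
wrist_force: [-0.3, -0.2, -0.1]
finger_gap: 0.0857
grip_force: 0.0
t: 6.8
ee_pos: [0.5139, 0.3621, -0.0315]
ee_rot: [[0.044, 0.999, 0.001], [0.999, -0.044, 0.001], [0.001, 0.001, -1.0]]
wrist_force: [-0.5, -0.9, 0.1]
finger_gap: 0.0257
grip_force: 0.0
t: 7.13
ee_pos: [0.514, 0.3622, -0.0315]
ee_rot: [[0.044, 0.999, 0.001], [0.999, -0.044, 0.001], [0.001, 0.001, -1.0]]
wrist_force: [1.0, 0.7, 4.9]
finger_gap: 0.013
grip_force: 58.6
```

```bash
python3 - <<'E'
from h import *
c=snap("wrist","w6.png")
for u in (296,300,304,336,340,344,348):
  col=[bydepth(c,u,v) for v in range(268,310)]
  for i in range(1,len(col)):
    if np.linalg.norm(col[i]-col[i-1])>.008: print(u,268+i,col[i-1].round(4),col[i].round(4))
E
```

```text
304 302 [0.5097 0.3766 0.0236] [0.5091 0.3724 0.0159]
```

View pics/w6.png

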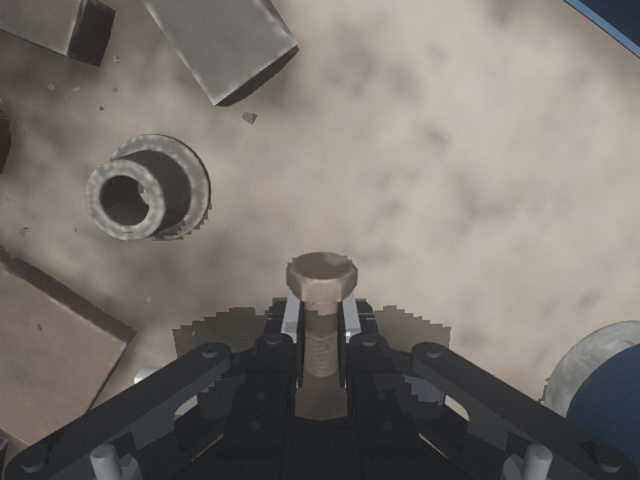

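The pads straddle the shank just behind the head (head at (321,275)). The 13 mm gap means they sit on its upper flank, so I'll open slightly, go 4 mm lower and regrip.

```bash
python3 -m jog '[0,0,0,0,0,0,0.6, 0,0,0,0,0,0,0.6, 0,0,0.004,0,0,0,0.6, 0,0,0,0,0,0,0.6, 0,0,0,0,0,0,1]' 60
python3 -m jog '[0,0,0,0,0,0,1, 0,0,0,0,0,0,1, 0,0,0,0,0,0,1, 0,0,0,0,0,0,1, 0,0,0,0,0,0,1]' 60
```

```text
t: 7.6
ee_pos: [0.5148, 0.3627, -0.0344]
ee_rot: [[0.044, 0.999, 0.002], [0.999, -0.044, 0.001], [0.002, 0.002, -1.0]]
wrist_force: [3.3, -1.5, 21.2]
finger_gap: 0.0235
grip_force: 10.9
t: 8.02
ee_pos: [0.5151, 0.363, -0.0339]
ee_rot: [[0.044, 0.999, 0.003], [0.999, -0.044, 0.002], [0.002, 0.003, -1.0]]
wrist_force: [-1.1, -2.0, 19.1]
finger_gap: 0.0133
grip_force: 63.0
```

The 20 N upward force shows the tips touching the bench, so the earlier height was right. I'll go back up about 5 mm and regrip.

```bash
python3 -m jog '[0,0,-0.005,0,0,0,0.8, 0,0,0,0,0,0,0.7, 0,0,0,0,0,0,0.7, 0,0,0,0,0,0,1, 0,0,0,0,0,0,1]' 60 | grep -v rot
python3 -m jog '[0,0,0,0,0,0,1, 0,0,0,0,0,0,1, 0,0,0,0,0,0,1, 0,0,0,0,0,0,1, 0,0,0,0,0,0,1]' 80
python3 -m jog '[0,0,-0.01,0,0,0,1, 0,0,-0.02,0,0,0,1, 0,0,-0.03,0,0,0,1, 0,0,-0.03,0,0,0,1, 0,0,-0.03,0,0,0,1]' 80
python3 - <<'E'
from h import *
pose(); c=snap("wrist","w7.png")
E
```

```text
t: 8.43
ee_pos: [0.5133, 0.3617, -0.0315]
wrist_force: [0.7, -0.0, 1.4]
finger_gap: 0.0136
grip_force: 58.4
t: 8.85
ee_pos: [0.5134, 0.3617, -0.0313]
ee_rot: [[0.044, 0.999, -0.0], [0.999, -0.044, -0.0], [-0.0, -0.0, -1.0]]
wrist_force: [-0.1, -0.0, -1.6]
finger_gap: 0.0126
grip_force: 78.2
t: 9.27
ee_pos: [0.5132, 0.3617, 0.0905]
ee_rot: [[0.044, 0.999, -0.0], [0.999, -0.044, -0.0], [-0.0, -0.0, -1.0]]
wrist_force: [1.0, 0.4, -1.0]
finger_gap: 0.0126
grip_force: 78.2
t 9.27 p [0.5132, 0.3617, 0.0905] R [[0.044, 0.999, -0.0], [0.999, -0.044, -0.0], [-0.0, -0.0, -1.0]] gap 0.01258677530901728 j [0.59, 0.56, 1.69, 0.0, 0.89, 0.64]
```

View pics/w7.png

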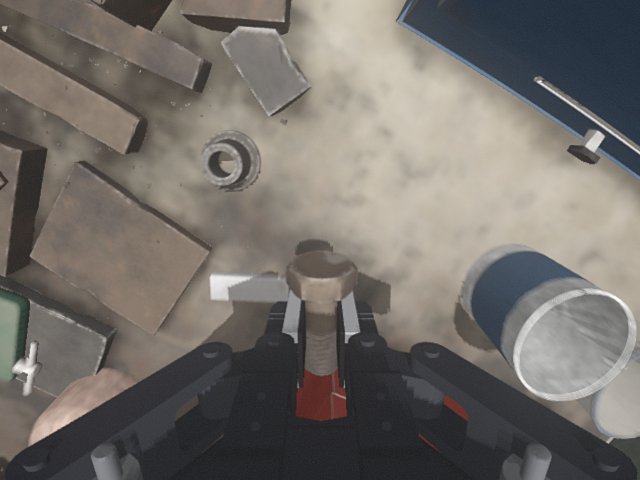

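The bolt is held level, with its head at (321,275) and clear of the bench. Next I carry it over the toolbox to its nest.

```bash
python3 -m jog '[0,0,-0.03,0,0,0,1, 0,0,-0.03,0,0,0,1, -0.02,0.0057,-0.01,0,0,0,1, -0.03,0.0057,0,0,0,0,1, -0.03,0.0057,0,0,0,0,1]' | grep pos
python3 -m jog '[-0.03,0.0057,0,0,0,0,1, -0.03,0.0057,0,0,0,0,1, -0.03,0.0057,0,0,0,0,1, -0.03,0.0057,0,0,0,0,1, -0.03,0.0057,0,0,0,0,1]' | grep pos
python3 -m jog '[-0.03,0.0057,0,0,0,0,1, -0.03,0.0057,0,0,0,0,1, -0.03,0.0057,0,0,0,0,1, -0.03,0.0057,0,0,0,0,1, -0.03,0.0057,0,0,0,0,1]' | grep pos
python3 -m jog '[-0.03,0.0057,0,0,0,-6,1, -0.03,0.0057,0,0,0,-6,1, 0,0,0,0,0,-6,1, 0,0,0,0,0,-6,1, 0,0,0,0,0,-6,1]' | grep pos
python3 -m jog '[0,0,0,0,0,-6,1, 0,0,0,0,0,-6,1, 0,0,0,0,0,-6,1, 0,0,0,0,0,-6,1, 0,0,0,0,0,-6,1]' | grep pos
python3 -m jog '[0,0,0,0,0,0,1, 0,0,0,0,0,0,1]'
python3 - <<'E'
from h import *
pose(); c=snap("wrist","w8.png")
p=np.array(r.get_obs()["ee_pos"]);R=np.array(r.get_obs()["ee_rot"])
print(R.T@(np.array([.5784,-.0915,-.0253])-p), np.degrees(np.arctan2(R[1,0],R[0,0])))
E
```

```text
ee_pos: [0.5277, 0.2813, 0.1608]
ee_pos: [0.5489, 0.1287, 0.1595]
ee_pos: [0.5708, -0.0224, 0.1595]
ee_pos: [0.5827, -0.0817, 0.1593]
ee_pos: [0.5827, -0.0808, 0.1594]
t: 11.57
ee_pos: [0.5827, -0.0808, 0.1592]
ee_rot: [[-0.842, 0.54, 0.0], [0.54, 0.842, -0.0], [-0.0, 0.0, -1.0]]
wrist_force: [-0.5, 0.1, -1.4]
finger_gap: 0.0123
grip_force: 78.5
t 11.57 p [0.5827, -0.0808, 0.1592] R [[-0.842, 0.54, 0.0], [0.54, 0.842, -0.0], [-0.0, 0.0, -1.0]] gap 0.012342404208718554 j [-0.16, 0.42, 1.74, 0.0, 0.98, -1.16]
[-0.00206102 -0.01138794  0.18450062] 147.2980790921166
```

View pics/w8.png

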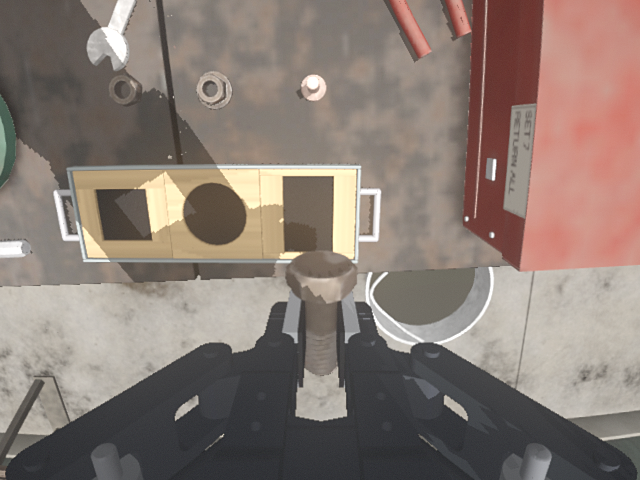

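The nests are in clear view: bolt recess (309,213), round (215,213) and square (126,214). The flange nut is at (214,90) and the rivet at (313,87). I'll re-measure them from here.

```bash
python3 - <<'E'
from h import *
c=snap("wrist")
for n,p in dict(boltA=(283,177),boltB=(333,250),bush=(215,213),nutA=(97,188),nutB=(153,239)).items(): print(n,onplane(c,*p,.01).round(4))
print("mid",(onplane(c,283,177,.01)+onplane(c,333,250,.01))/2,"fn",onplane(c,213,90,.015),onplane(c,216,90,.002))
# held bolt
h=bydepth(c,321,260);print("head",h)
E
```

```text
boltA [ 0.5379 -0.0908  0.01  ]
boltB [ 0.6198 -0.0897  0.01  ]
bush [ 0.5312 -0.1619  0.01  ]
nutA [ 0.4521 -0.2407  0.01  ]
nutB [ 0.5189 -0.2274  0.01  ]
mid [ 0.57884711 -0.09028578  0.01      ] fn [ 0.44614388 -0.09842261  0.015     ] [ 0.44457551 -0.0986125   0.002     ]
head [ 0.56308768 -0.06677449  0.20051134]
```

```bash
python3 -m jog '[-0.002,-0.012,0.02,0,0,0,1, 0,0,0.035,0,0,0,1, 0,0,0.04,0,0,0,1, 0,0,0.035,0,0,0,1, 0,0,0.02,0,0,0,1]' | grep pos
python3 -m jog '[0,0,0.018,0,0,0,1, 0,0,0.004,0,0,0,1, 0,0,0.004,0,0,0,1, 0,0,0.003,0,0,0,1, 0,0,0.003,0,0,0,1]'
python3 -m jog '[0,0,0.001,0,0,0,1, 0,0,0,0,0,0,1]'
```

```text
ee_pos: [0.5758, -0.0917, 0.0055]
t: 12.5
ee_pos: [0.5791, -0.0922, -0.0221]
ee_rot: [[-0.843, 0.538, 0.002], [0.538, 0.843, -0.0], [-0.002, 0.001, -1.0]]
wrist_force: [0.4, 0.1, -0.5]
finger_gap: 0.0126
grip_force: 78.5
t: 12.67
ee_pos: [0.5785, -0.0921, -0.0234]
ee_rot: [[-0.843, 0.538, 0.001], [0.538, 0.843, -0.0], [-0.001, 0.0, -1.0]]
wrist_force: [-0.8, -0.7, -0.7]
finger_gap: 0.0123
grip_force: 78.5
```

Underside is about 2 mm above the floor; I'll ease down to contact and then release with a small opening.

```bash
python3 -m jog '[0,0,0.001,0,0,0,1, 0,0,0.001,0,0,0,1, 0,0,0,0,0,0,1]'
python3 -m jog '[0,0,0,0,0,0,0.75, 0,0,0,0,0,0,0.7, 0,0,0,0,0,0,0.65, 0,0,0,0,0,0,0.65, 0,0,0,0,0,0,0.65]'
python3 -m jog '[0,0,-0.01,0,0,0,0.65, 0,0,-0.03,0,0,0,0.6, 0,0,-0.04,0,0,0,0.5, 0,0,-0.04,0,0,0,0.3, 0,0,-0.04,0,0,0,0]' | grep pos
python3 - <<'E'
from h import *
pose(); c=snap("wrist","w9.png")
E
```

```text
t: 12.92
ee_pos: [0.5785, -0.0921, -0.0255]
ee_rot: [[-0.843, 0.538, 0.001], [0.538, 0.843, -0.0], [-0.001, 0.0, -1.0]]
wrist_force: [0.0, -0.5, 2.8]
finger_gap: 0.0123
grip_force: 79.0
t: 13.33
ee_pos: [0.5779, -0.092, -0.0262]
ee_rot: [[-0.843, 0.538, -0.0], [0.538, 0.843, 0.0], [0.0, -0.0, -1.0]]
wrist_force: [0.4, 0.3, -0.2]
finger_gap: 0.0298
grip_force: 0.0
ee_pos: [0.5775, -0.0919, 0.1361]
t 13.75 p [0.5775, -0.0919, 0.1361] R [[-0.843, 0.537, -0.001], [0.537, 0.843, 0.0], [0.001, -0.0, -1.0]] gap 0.06569492638844503 j [-0.18, 0.44, 1.76, 0.0, 0.94, -1.18]
```

View pics/w9.png

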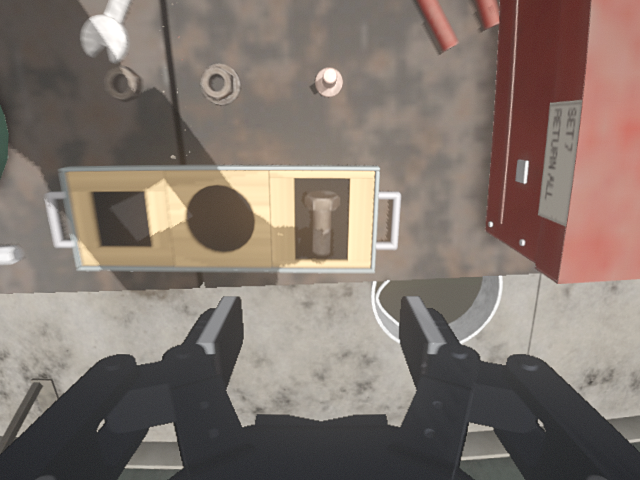

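The bolt lies in the rectangular recess (head at (322,200), shank down to (322,250)), fully inside, and the fingers are clear. Next is the flange nut at (220,84). I'll hover over it and get its hex orientation from depth.

```bash
python3 -m jog '[0.02,-0.014,0,0,0,0,0.3, 0.03,-0.021,0.01,0,0,0,0.3, 0.03,-0.021,0.01,0,0,0,0.3, 0.028,-0.0205,0.01,0,0,0,0.3, 0,0,0,0,0,0,0.3]' | grep pos
cat > nut.py <<'E'
from h import *
pose(); c=snap("wrist")
v,u=np.mgrid[0:480,0:640]; K=np.array([[c["fx"],0,c["cx"]],[0,c["fy"],c["cy"]],[0,0,1]],float)
s=cv2.undistortPoints(np.stack([u,v],-1).reshape(-1,1,2).astype(float),K,np.array([c["k1"],0,0,0.]))[:,0]
d=c["depth"].reshape(-1,1); P=np.hstack([s*d,d])@c["M"][:3,:3].T+c["M"][:3,3]
near=(np.hypot(P[:,0]-.4455,P[:,1]+.0985)<.03)&(d[:,0]>0)
Q=P[near]; print(len(Q),"z hist",np.histogram(Q[:,2],bins=np.arange(-.003,.021,.003)))
t=Q[(Q[:,2]>.0125)]; hull=cv2.convexHull((t[:,:2]*1000).astype(np.float32))[:,0]
(x,y),rad=cv2.minEnclosingCircle(hull); print("top centre",x,y,"rad",rad)
f=Q[Q[:,2]>.0015]; print("flange",cv2.minEnclosingCircle((f[:,:2]*1000).astype(np.float32)))
for a in range(0,180,5):
    n=np.array([np.cos(np.radians(a)),np.sin(np.radians(a))]); w=np.ptp(hull@n); print(a,round(float(w),1),end="; ")
E
python3 nut.py
```

```text
ee_pos: [0.4364, -0.0972, 0.1018]
t 14.22 p [0.4364, -0.0972, 0.1018] R [[-0.843, 0.538, -0.01], [0.538, 0.843, 0.002], [0.01, -0.004, -1.0]] gap 0.05994264879364397 j [-0.25, 0.32, 2.07, -0.0, 0.76, -1.25]
17159 z hist (array([ 611, 2785,  317,   42,   51,  227,  263]), array([-0.003,  0.   ,  0.003,  0.006,  0.009,  0.012,  0.015,  0.018]))
top centre 440.23553466796875 -90.39778137207031 rad 27.480323791503906
flange ((445.4691467285156, -98.47876739501953), 29.97109031677246)
0 49.0; 5 50.7; 10 52.3; 15 53.6; 20 54.4; 25 54.9; 30 54.9; 35 54.6; 40 53.8; 45 52.6; 50 51.0; 55 49.9; 60 48.5; 65 47.0; 70 45.5; 75 43.7; 80 43.7; 85 43.6; 90 43.5; 95 43.3; 100 43.0; 105 42.7; 110 42.3; 115 41.7; 120 41.8; 125 42.0; 130 41.8; 135 41.5; 140 40.8; 145 39.8; 150 39.4; 155 40.0; 160 40.2; 165 42.5; 170 44.9; 175 47.0;
```

```bash
python3 -m jog '[0,0,0,0,0,0,0.3, 0,0,0,0,0,0,0.3]' | grep pos
python3 - <<'E'
s=open('nut.py').read()
s=s.replace('t=Q[(Q[:,2]>.0125)]','''
m=(near&(P[:,2]>.011)&(P[:,2]<.022)).reshape(480,640).astype(np.uint8)
m=cv2.morphologyEx(m,cv2.MORPH_CLOSE,np.ones((3,3),np.uint8))
n,l,st,ce=cv2.connectedComponentsWithStats(m); print(st[1:][st[1:,4]>60].tolist())
k=1+np.argmax(st[1:,4]); sel=(l==k).reshape(-1)
t=P[sel&near&(P[:,2]>.011)]''')
open('nut.py','w').write(s)
E
python3 nut.py
```

```text
ee_pos: [0.4478, -0.0989, 0.1048]
t 14.43 p [0.4478, -0.0989, 0.1048] R [[-0.843, 0.538, 0.003], [0.538, 0.843, -0.001], [-0.003, 0.001, -1.0]] gap 0.059796705733022384 j [-0.24, 0.33, 2.06, 0.0, 0.75, -1.25]
25094 z hist (array([ 598, 2862,  316,   41,   44,  209,  287]), array([-0.003,  0.   ,  0.003,  0.006,  0.009,  0.012,  0.015,  0.018]))
[[301, 209, 29, 33, 517]]
top centre 443.6854248046875 -100.05499267578125 rad 12.426140785217285
flange ((445.3465881347656, -98.47511291503906), 29.99127197265625)
0 22.1; 5 22.9; 10 23.6; 15 24.1; 20 24.5; 25 24.7; 30 24.6; 35 24.4; 40 24.0; 45 23.5; 50 22.7; 55 21.8; 60 21.7; 65 22.5; 70 23.1; 75 23.5; 80 23.8; 85 23.9; 90 23.9; 95 23.7; 100 23.4; 105 23.1; 110 22.5; 115 22.1; 120 22.4; 125 23.1; 130 23.7; 135 24.2; 140 24.6; 145 24.8; 150 24.8; 155 24.6; 160 24.2; 165 23.7; 170 23.1; 175 22.6;
```

Hex flats face about −2, 58 and 118 deg. The tool closes along 57.4 deg, so it is already aligned, and the part-open fingers clear the rivet and plain nut. Descending and gripping.

```bash
python3 -m jog '[0.003,-0.0045,0.02,0,0,0,0.35, 0,0,0.03,0,0,0,0.35, 0,0,0.035,0,0,0,0.35, 0,0,0.025,0,0,0,0.35, 0,0,0.01,0,0,0,0.35]' | grep pos
python3 -m jog '[0,0,0.01,0,0,0,0.35, 0,0,0.004,0,0,0,0.35, 0,0,0,0,0,0,0.4, 0,0,0,0,0,0,1, 0,0,0,0,0,0,1]' 50
python3 -m jog '[0,0,0,0,0,0,1, 0,0,0,0,0,0,1, 0,0,0,0,0,0,1, 0,0,0,0,0,0,1, 0,0,0,0,0,0,1]' 50
```

```text
ee_pos: [0.4405, -0.1003, -0.0187]
t: 15.32
ee_pos: [0.4419, -0.1009, -0.029]
ee_rot: [[-0.843, 0.537, 0.002], [0.537, 0.843, -0.001], [-0.002, 0.001, -1.0]]
wrist_force: [0.2, -0.2, 0.3]
finger_gap: 0.0279
grip_force: 0.0
t: 15.73
ee_pos: [0.4419, -0.1009, -0.0288]
ee_rot: [[-0.843, 0.538, 0.002], [0.538, 0.843, -0.001], [-0.002, 0.001, -1.0]]
wrist_force: [-1.7, -0.0, 6.0]
finger_gap: 0.0204
grip_force: 48.8
```

```bash
python3 -m jog '[0,0,-0.01,0,0,0,1, 0,0,-0.025,0,0,0,1, 0,0,-0.025,0,0,0,1, 0,0,-0.02,0,0,0,1, 0,0,0,0,0,0,1]' 50
python3 - <<'E'
from h import *
for n in ("scene","wrist"):
  c=snap(n); P=np.array([bydepth(c,u,v) for u in range(0,640,3) for v in range(0,480,3) if c["depth"][v,u]>0])
  for z0 in (.04,.07,.11):
    m=(P[:,2]>z0)&(P[:,2]<.19)&(P[:,1]<-.2)&(P[:,1]>-.5)&(P[:,0]>.25)&(P[:,0]<.6); Q=P[m]
    if len(Q): print(n,z0,len(Q),"x95",np.percentile(Q[:,0],[90,98,100]).round(3),"mind to nest",np.sort(np.hypot(Q[:,0]-.4845,Q[:,1]+.236))[:6:2].round(3), Q[np.argmin(np.hypot(Q[:,0]-.4845,Q[:,1]+.236))].round(3))
E
```

```text
t: 16.15
ee_pos: [0.4436, -0.1013, 0.0541]
ee_rot: [[-0.843, 0.538, 0.007], [0.538, 0.843, -0.002], [-0.007, 0.002, -1.0]]
wrist_force: [0.1, -0.2, -1.0]
finger_gap: 0.0201
grip_force: 49.4
scene 0.04 1660 x95 [0.35  0.369 0.39 ] mind to nest [0.109 0.113 0.115] [ 0.39  -0.291  0.147]
scene 0.07 1539 x95 [0.351 0.37  0.39 ] mind to nest [0.109 0.113 0.115] [ 0.39  -0.291  0.147]
scene 0.11 1010 x95 [0.359 0.374 0.39 ] mind to nest [0.109 0.113 0.115] [ 0.39  -0.291  0.147]
wrist 0.04 85 x95 [0.389 0.391 0.392] mind to nest [0.111 0.112 0.112] [ 0.392 -0.297  0.058]
```

The vice jaw is 0.11 m from the nut nest at 210 deg. I'll turn the tool 90 deg first so that neither the camera nor the closing line faces it.

```bash
python3 -m jog '[0,0,-0.01,0,0,6.43,1, 0,0,-0.01,0,0,6.43,1, 0,0,-0.01,0,0,6.43,1, 0,0,0,0,0,6.43,1, 0,0,0,0,0,6.43,1]' | grep pos
python3 -m jog '[0,0,0,0,0,6.43,1, 0,0,0,0,0,6.43,1, 0,0,0,0,0,6.43,1, 0,0,0,0,0,6.43,1, 0,0,0,0,0,6.43,1]' | grep pos
python3 -m jog '[0,0,0,0,0,6.43,1, 0,0,0,0,0,6.43,1, 0,0,0,0,0,6.43,1, 0,0,0,0,0,6.43,1, 0,0,0,0,0,0,1]'
python3 - <<'E'
from h import *
pose()
p=np.array(r.get_obs()["ee_pos"]);R=np.array(r.get_obs()["ee_rot"])
print(R.T@(np.array([.4845,-.236,.006-.0288])-p)-[-.001,.0017,0])
c=snap("wrist")
print("nut",[bydepth(c,u,v).round(3).tolist() for u,v in [(320,290),(320,310),(320,330)]])
E
```

```text
ee_pos: [0.4405, -0.1006, 0.0796]
ee_pos: [0.4399, -0.1004, 0.0789]
t: 17.5
ee_pos: [0.4399, -0.1004, 0.079]
ee_rot: [[0.541, 0.841, -0.002], [0.841, -0.541, 0.001], [-0.001, -0.002, -1.0]]
wrist_force: [-0.2, 0.2, -0.8]
finger_gap: 0.0203
grip_force: 49.4
t 17.5 p [0.4399, -0.1004, 0.079] R [[0.541, 0.841, -0.002], [0.841, -0.541, 0.001], [-0.001, -0.002, -1.0]] gap 0.020277148625608643 j [-0.25, 0.37, 2.08, 0.0, 0.69, 0.32]
[-0.08881903  0.10935583  0.10158547]
nut [[0.447, -0.09, 0.12], [0.407, -0.151, -0.001], [0.438, -0.105, 0.121]]
```

```bash
python3 -m jog '[-0.012,0.015,0,0,0,0,1, -0.022,0.027,0,0,0,0,1, -0.022,0.027,0,0,0,0,1, -0.022,0.027,0,0,0,0,1, -0.011,0.013,0,0,0,0,1]' | grep pos
python3 -m jog '[0,0,0,0,0,0,1, 0,0,0,0,0,0,1]' | grep pos
python3 - <<'E'
from h import *
p=np.array(r.get_obs()["ee_pos"]);R=np.array(r.get_obs()["ee_rot"])
print(R.T@(np.array([.4845,-.236,.006-.0288])-p)-[-.001,.0017,0])
c=snap("wrist"); hsv=cv2.cvtColor(c["pixels"],cv2.COLOR_RGB2HSV)
im=c["pixels"].astype(int)
wood=((hsv[...,0]>12)&(hsv[...,0]<30)&(hsv[...,1]>60)&(hsv[...,2]>130)).astype(np.uint8)
cs,h=cv2.findContours(wood,cv2.RETR_CCOMP,cv2.CHAIN_APPROX_NONE)
for k,q in enumerate(cs):
    if cv2.contourArea(q)>800:
        P=np.array([onplane(c,*p[0],.01)[:2] for p in q],np.float32)*1000
        print("hole" if h[0,k,3]>=0 else "outer",np.round(cv2.minAreaRect(P)[0]+cv2.minAreaRect(P)[1],1), cv2.boundingRect(q))
E
```

```text
ee_pos: [0.4863, -0.2377, 0.0797]
ee_pos: [0.4843, -0.2346, 0.0792]
[-3.95707208e-05 -6.45105874e-04  1.01964127e-01]
outer [ 514.8 -190.   196.    85. ] (254, 0, 140, 298)
hole [ 531.7 -163.7   59.4   59.5] (276, 63, 94, 98)
```

```bash
python3 -m jog '[-0.001,-0.0005,0.02,0,0,0,1, 0,0,0.03,0,0,0,1, 0,0,0.025,0,0,0,1, 0,0,0.01,0,0,0,1, 0,0,0.006,0,0,0,1]' | grep -v rot
python3 -m jog '[0,0,0.004,0,0,0,1, 0,0,0.003,0,0,0,1, 0,0,0.002,0,0,0,1, 0,0,0.001,0,0,0,1, 0,0,0,0,0,0,1]'
```

```text
t: 18.6
ee_pos: [0.4823, -0.233, -0.0127]
wrist_force: [0.4, 0.1, 0.5]
finger_gap: 0.0202
grip_force: 49.4
t: 19.02
ee_pos: [0.4843, -0.2351, -0.0205]
ee_rot: [[0.538, 0.843, 0.001], [0.843, -0.538, -0.0], [0.0, 0.001, -1.0]]
wrist_force: [-0.2, -0.6, -0.6]
finger_gap: 0.02
grip_force: 49.4
```

```bash
python3 -m jog '[0,0,0.001,0,0,0,1, 0,0,0.001,0,0,0,1, 0,0,0,0,0,0,1]' | grep -v rot
python3 -m jog '[0,0,0,0,0,0,1]' | grep -v rot
```

```text
t: 19.27
ee_pos: [0.4843, -0.2351, -0.0227]
wrist_force: [-0.5, 1.0, 2.2]
finger_gap: 0.02
grip_force: 49.6
t: 19.35
ee_pos: [0.4843, -0.2351, -0.0228]
wrist_force: [-0.1, -0.5, 2.3]
finger_gap: 0.0202
grip_force: 49.7
```

Floor contact felt; releasing with a small opening, then rising.

```bash
python3 -m jog '[0,0,0,0,0,0,0.7, 0,0,0,0,0,0,0.6, 0,0,0,0,0,0,0.55, 0,0,0,0,0,0,0.55, 0,0,0,0,0,0,0.55]' | grep -v rot
python3 -m jog '[0,0,-0.01,0,0,0,0.55, 0,0,-0.03,0,0,0,0.5, 0,0,-0.04,0,0,0,0.3, 0,0,-0.04,0,0,0,0, 0,0,-0.04,0,0,0,0]' | grep pos
python3 -m jog '[0,0,-0.02,0,0,0,0, 0,0,0,0,0,0,0, 0,0,0,0,0,0,0]' | grep pos
python3 - <<'E'
from h import *
c=snap("wrist"); P=np.array([bydepth(c,u,v) for u in range(200,480,2) for v in range(100,420,2) if c["depth"][v,u]>0])
for z0,z1 in ((.016,.026),(.008,.0095)):
  Q=P[(np.hypot(P[:,0]-.484,P[:,1]+.236)<.032)&(P[:,2]>z0)&(P[:,2]<z1)]
  print(z0,len(Q), np.median(Q,0).round(4) if len(Q) else "", cv2.minEnclosingCircle((Q[:,:2]*1000).astype(np.float32)) if len(Q) else "")
pose()
E
```

```text
t: 19.77
ee_pos: [0.4839, -0.2348, -0.0231]
wrist_force: [-0.2, 0.1, -0.8]
finger_gap: 0.0383
grip_force: 0.0
ee_pos: [0.4834, -0.2346, 0.1391]
ee_pos: [0.4847, -0.2353, 0.1589]
0.016 92 [ 0.4846 -0.2343  0.021 ] ((484.5483703613281, -235.47569274902344), 11.921509742736816)
0.008 70 [ 0.4862 -0.232   0.0089] ((483.7590637207031, -236.7760467529297), 31.080326080322266)
t 20.48 p [0.4837, -0.2348, 0.1573] R [[0.538, 0.843, 0.001], [0.843, -0.538, -0.0], [0.0, 0.001, -1.0]] gap 0.08556258431598408 j [-0.47, 0.35, 1.86, 0.0, 0.94, 0.09]
```

The nut top measures 21 mm high at (0.4845, −0.2355), so it is seated. Next is the bush.

```bash
python3 -m jog '[0.015,-0.01,-0.03,0,0,0,0, 0.03,-0.02,-0.02,0,0,0,0, 0.03,-0.02,-0.01,0,0,0,0, 0.03,-0.021,0,0,0,0,0, 0.03,-0.021,0,0,0,0,0]' | grep pos
python3 -m jog '[0.03,-0.021,0,0,0,0,0, 0.03,-0.021,0,0,0,0,0, 0.03,-0.021,0,0,0,0,0, 0.03,-0.021,0,0,0,0,0, 0.03,-0.021,0,0,0,0,0]' | grep pos
python3 -m jog '[0.03,-0.021,0,0,0,0,0, 0.03,-0.021,0,0,0,0,0, 0.03,-0.021,0,0,0,0,0, 0.03,-0.021,0,0,0,0,0, 0.03,-0.021,0,0,0,0,0]' | grep pos
python3 -m jog '[0.03,-0.021,0,0,0,0,0, 0.03,-0.021,0,0,0,0,0, 0.03,-0.021,0,0,0,-6.2,0, 0.005,-0.002,0,0,0,-6.2,0, 0,0,0,0,0,-6.2,0]' | grep pos
python3 -m jog '[0,0,0.01,0,0,-6.2,0, 0,0,0.02,0,0,-6.2,0, 0,0,0.02,0,0,-6.2,0, 0,0,0.02,0,0,-6.2,0, 0,0,0.01,0,0,-6.2,0]' | grep pos
python3 -m jog '[0,0,0,0,0,-6.2,0, 0,0,0,0,0,0,0, 0,0,0,0,0,0,0]' | grep pos
cat > bush.py <<'E'
from h import *
pose(); c=snap("wrist"); P=np.array([bydepth(c,u,v) for u in range(0,640) for v in range(0,480) if c["depth"][v,u]>0])
for z0,z1 in ((.026,.034),(.006,.014)):
  Q=P[(np.hypot(P[:,0]-.457,P[:,1]-.416)<.032)&(P[:,2]>z0)&(P[:,2]<z1)]
  print(z0,len(Q),np.median(Q,0).round(4),cv2.minEnclosingCircle((Q[:,:2]*1000).astype(np.float32)))
Q=P[(np.abs(P[:,0]-.457)<.1)&(np.abs(P[:,1]-.416)<.1)]
o=np.array(r.get_obs()["ee_pos"]);R=np.array(r.get_obs()["ee_rot"])
L=(Q-[.456,.417,0])@R
for s in (1,-1):
  for d in (25,35,45,55,65,75):
    k=(np.abs(L[:,0])<.015)&(np.abs(s*L[:,1]-d/1000)<.005); print(s,d,np.percentile(Q[k,2],[50,98]).round(3) if k.any() else None,end="; ")
E
python3 bush.py
```

```text
ee_pos: [0.478, -0.0702, 0.2161]
ee_pos: [0.4695, 0.1128, 0.2152]
ee_pos: [0.4617, 0.2955, 0.2149]
ee_pos: [0.4576, 0.4113, 0.2143]
ee_pos: [0.4567, 0.4074, 0.1322]
ee_pos: [0.4582, 0.4087, 0.1353]
t 22.82 p [0.4582, 0.4087, 0.1353] R [[-0.392, 0.92, -0.002], [0.92, 0.392, -0.002], [-0.001, -0.003, -1.0]] gap 0.08539720333805836 j [0.71, 0.48, 1.7, 0.0, 0.97, 0.31]
0.026 619 [0.4525 0.4186 0.0304] ((452.7122497558594, 417.81878662109375), 13.911579132080078)
0.006 641 [0.4487 0.425  0.0073] ((452.5990905761719, 417.7413635253906), 20.81699562072754)
1 25 [0.257 0.268]; 1 35 [0.25 0.26]; 1 45 [0.215 0.248]; 1 55 [0.236 0.264]; 1 65 [0.242 0.263]; 1 75 [0.237 0.254]; -1 25 [0.257 0.268]; -1 35 [0.25 0.26]; -1 45 [0.215 0.248]; -1 55 [0.236 0.264]; -1 65 [0.242 0.264]; -1 75 [0.236 0.255];
```

```bash
sed -i 's/Q=P\[(np.abs(P\[:,0\]-.457)<.1)/Q=P[(P[:,2]<.11)\&(np.abs(P[:,0]-.457)<.1)/; s/\[.456,.417,0\]/[.4526,.4178,0]/' bush.py; python3 bush.py | tail -1
python3 - <<'E'
from h import *
p=np.array(r.get_obs()["ee_pos"]);R=np.array(r.get_obs()["ee_rot"])
print(R.T@(np.array([.4526,.4178,-.021])-p))
E
```

```text
1 25 [0.001 0.006]; 1 35 [0.001 0.002]; 1 45 [0.001 0.022]; 1 55 [0.001 0.002]; 1 65 [0.001 0.002]; 1 75 [0.    0.002]; -1 25 [0.001 0.005]; -1 35 [0.001 0.002]; -1 45 [0.001 0.002]; -1 55 [0.001 0.002]; -1 65 [0.001 0.013]; -1 75 [0.01  0.014]; [ 0.01036433 -0.00224458  0.1574447 ]
```

```bash
python3 -m jog '[0.0104,-0.0037,0.02,0,0,0,0, 0,0,0.035,0,0,0,0, 0,0,0.04,0,0,0,0, 0,0,0.035,0,0,0,0, 0,0,0.015,0,0,0,0]' 60| grep pos
python3 -m jog '[0,0,0.01,0,0,0,0, 0,0,0,0,0,0,0, 0,0,0,0,0,0,0.5, 0,0,0,0,0,0,1, 0,0,0,0,0,0,1]' 60 | grep -v rot
python3 -m jog '[0,0,0,0,0,0,1, 0,0,0,0,0,0,1, 0,0,0,0,0,0,1, 0,0,0,0,0,0,1, 0,0,0,0,0,0,1]' 60 
python3 -m jog '[0,0,-0.01,0,0,0,1, 0,0,-0.03,0,0,0,1, 0,0,-0.04,0,0,0,1, 0,0,-0.04,0,0,0,1, 0,0,-0.04,0,0,0,1]' 60
```

```text
ee_pos: [0.4493, 0.4157, -0.0121]
t: 23.75
ee_pos: [0.4527, 0.4185, -0.0163]
wrist_force: [-0.1, -0.1, 0.4]
finger_gap: 0.0513
grip_force: 0.0
t: 24.17
ee_pos: [0.4522, 0.418, -0.0165]
ee_rot: [[-0.395, 0.919, 0.001], [0.919, 0.395, 0.001], [0.001, 0.002, -1.0]]
wrist_force: [-1.7, -1.6, 8.9]
finger_gap: 0.0251
grip_force: 58.7
t: 24.58
ee_pos: [0.4511, 0.417, 0.1441]
ee_rot: [[-0.395, 0.919, -0.0], [0.919, 0.395, -0.0], [-0.0, -0.0, -1.0]]
wrist_force: [1.6, 0.0, -1.1]
finger_gap: 0.0249
grip_force: 59.2
```

Bush lifted (−1.1 N matches its weight). Carrying it to the round nest at (0.5317, −0.1638).

```bash
python3 -m jog '[0,0,-0.04,0,0,0,1, -0.015,-0.004,-0.02,0,0,0,1, -0.03,-0.0084,0,0,0,0,1, -0.0315,-0.0086,0,0,0,0,1, -0.0315,-0.0086,0,0,0,0,1]' 60| grep pos
python3 -m jog '[-0.0315,-0.0086,0,0,0,0,1, -0.0315,-0.0086,0,0,0,0,1, -0.0315,-0.0086,0,0,0,0,1, -0.0315,-0.0086,0,0,0,0,1, -0.0315,-0.0086,0,0,0,0,1]' | grep pos
python3 -m jog '[-0.0315,-0.0086,0,0,0,0,1, -0.0315,-0.0086,0,0,0,0,1, -0.0315,-0.0086,0,0,0,0,1, -0.0315,-0.0086,0,0,0,0,1, -0.0315,-0.0086,0,0,0,0,1]' | grep pos
python3 -m jog '[-0.0315,-0.0086,0,0,0,0,1, -0.0315,-0.0086,0,0,0,0,1, -0.0315,-0.0086,0,0,0,0,1, -0.0315,-0.0086,0,0,0,0,1, 0,0,0,0,0,0,1]' | grep pos
python3 -m jog '[0,0,0,0,0,0,1, 0,0,0,0,0,0,1]'
python3 - <<'E'
from h import *
p=np.array(r.get_obs()["ee_pos"]);R=np.array(r.get_obs()["ee_rot"])
print(R.T@(np.array([.5317,-.1638,-.0105])-p))
c=snap("wrist"); P=np.array([bydepth(c,u,v) for u in range(200,440) for v in range(180,400) if c["depth"][v,u]>0])
L=(P-p)@R; k=(np.abs(L[:,1])<.03)&(np.abs(L[:,0])<.03)
for a,b in ((-.055,-.042),(-.035,-.02),(-.02,-.01)):
  Q=L[k&(L[:,2]>a)&(L[:,2]<b)]; print(a,len(Q),np.median(Q,0).round(4) if len(Q) else"",np.ptp(Q,0).round(3) if len(Q) else "", Q.max(0).round(4) if len(Q) else "")
E
```

```text
ee_pos: [0.4668, 0.3057, 0.2034]
ee_pos: [0.4894, 0.1433, 0.2027]
ee_pos: [0.5121, -0.0184, 0.2027]
ee_pos: [0.5314, -0.151, 0.2029]
t: 26.42
ee_pos: [0.53, -0.1458, 0.2021]
ee_rot: [[-0.394, 0.919, -0.0], [0.919, 0.394, 0.0], [0.001, -0.0, -1.0]]
wrist_force: [-0.2, 0.5, -0.2]
finger_gap: 0.0251
grip_force: 59.2
[-0.01726954 -0.0055522   0.2126355 ]
-0.055 3585 [ 0.0068  0.0015 -0.0469] [0.028 0.052 0.013] [ 0.0141  0.0276 -0.042 ]
-0.035 2623 [ 0.0125  0.001  -0.0241] [0.03  0.04  0.015] [ 0.0209  0.0214 -0.02  ]
-0.02 166 [ 0.0148  0.0015 -0.019 ] [0.031 0.04  0.003] [ 0.0207  0.0212 -0.0169]
```

```bash
python3 -m jog '[-0.0173,-0.0065,0.02,0,0,0,1, 0,0,0.04,0,0,0,1, 0,0,0.04,0,0,0,1, 0,0,0.04,0,0,0,1, 0,0,0.03,0,0,0,1]' 60| grep pos
python3 -m jog '[0,0,0.02,0,0,0,1, 0,0,0.006,0,0,0,1, 0,0,0.004,0,0,0,1, 0,0,0.003,0,0,0,1, 0,0,0.003,0,0,0,1]' | grep -v rot
python3 -m jog '[0,0,0.002,0,0,0,1, 0,0,0.001,0,0,0,1, 0,0,0,0,0,0,1]'
```

```text
ee_pos: [0.5301, -0.1627, 0.0296]
t: 27.3
ee_pos: [0.5327, -0.1645, -0.0028]
wrist_force: [-0.7, 0.9, -1.0]
finger_gap: 0.0248
grip_force: 59.2
t: 27.55
ee_pos: [0.5318, -0.1647, -0.0064]
ee_rot: [[-0.395, 0.919, 0.001], [0.919, 0.395, -0.0], [-0.001, 0.001, -1.0]]
wrist_force: [-0.0, 0.3, -1.8]
finger_gap: 0.0251
grip_force: 59.2
```

```bash
python3 -m jog '[0,0,0.002,0,0,0,1, 0,0,0.001,0,0,0,1, 0,0,0,0,0,0,1, 0,0,0,0,0,0,1]' | grep -v rot
python3 -m jog '[0,0,0.001,0,0,0,1, 0,0,0,0,0,0,1, 0,0,0,0,0,0,1]' | grep -v rot
```

```text
t: 27.88
ee_pos: [0.5314, -0.1646, -0.0101]
wrist_force: [0.1, 0.3, -1.1]
finger_gap: 0.0253
grip_force: 59.2
t: 28.13
ee_pos: [0.5315, -0.1647, -0.0105]
wrist_force: [-1.2, 1.2, 6.0]
finger_gap: 0.0251
grip_force: 60.3
```

Floor contact at 6 N; releasing and rising, then I'll check all five parts by depth.

```bash
python3 -m jog '[0,0,0,0,0,0,0.7, 0,0,0,0,0,0,0.5, 0,0,0,0,0,0,0.4, 0,0,0,0,0,0,0.4, 0,0,0,0,0,0,0.4]' | grep -v rot
python3 -m jog '[0,0,-0.01,0,0,0,0.4, 0,0,-0.03,0,0,0,0.4, 0,0,-0.04,0,0,0,0.3, 0,0,-0.04,0,0,0,0.1, 0,0,-0.04,0,0,0,0]' | grep pos
python3 -m jog '[0,0,-0.03,0,0,0,0, 0,0,-0.03,0,0,0,0, 0,0,0,0,0,0,0, 0,0,0,0,0,0,0]' | grep pos
python3 - <<'E'
from h import *
c=snap("wrist"); P=np.array([bydepth(c,u,v) for u in range(640) for v in range(480) if c["depth"][v,u]>0])
def at(n,x,y,R,a,b):
  Q=P[(np.hypot(P[:,0]-x,P[:,1]-y)<R)&(P[:,2]>a)&(P[:,2]<b)]
  if len(Q)<5: print(n,len(Q));return
  (cx,cy),rad=cv2.minEnclosingCircle((Q[:,:2]*1000).astype(np.float32));e=cv2.minAreaRect((Q[:,:2]*1000).astype(np.float32))
  print(n,len(Q),"z",np.percentile(Q[:,2],[5,50,95]).round(4),"c",round(cx,1),round(cy,1),"r",round(rad,1),"rect",np.round(e[1],1))
at("bush top",.5317,-.1638,.035,.03,.05)
at("bush all",.5317,-.1638,.029,.0125,.05)
at("nut top",.484,-.2365,.035,.017,.035)
at("nut flange",.484,-.2365,.023,.0085,.035)
at("bolt",.5785,-.091,.038,.0125,.05)
at("bolt head",.5785,-.091,.038,.026,.05)
at("plain",.4024,-.162,.03,.009,.03)
at("rivet",.485,-.033,.03,.007,.06)
pose()
E
```

```text
t: 28.55
ee_pos: [0.5314, -0.1646, -0.0112]
wrist_force: [0.1, 0.1, -0.6]
finger_gap: 0.051
grip_force: 0.0
ee_pos: [0.5309, -0.1644, 0.151]
ee_pos: [0.5325, -0.165, 0.2116]
bush top 428 z [0.0314 0.0364 0.0379] c 532.5 -164.7 r 14.0 rect [26.8 26.7]
bush all 903 z [0.0128 0.0282 0.0375] c 532.9 -164.7 r 20.7 rect [39.6 40.2]
nut top 260 z [0.0181 0.0212 0.0224] c 485.3 -235.4 r 12.4 rect [21.5 24.5]
nut flange 521 z [0.0089 0.0168 0.0222] c 483.2 -235.7 r 22.1 rect [32.  39.4]
bolt 979 z [0.0174 0.0232 0.0314] c 572.6 -93.2 r 32.3 rect [54.5 47.5]
bolt head 251 z [0.0266 0.0304 0.0321] c 564.8 -82.7 r 12.2 rect [21.1 19.6]
plain 374 z [0.0097 0.0133 0.0148] c 393.7 -159.7 r 21.0 rect [24.8 41.9]
rivet 278 z [0.0073 0.0285 0.0423] c 488.7 -28.4 r 8.6 rect [15.8 14.7]
t 29.35 p [0.5314, -0.1646, 0.2097] R [[-0.395, 0.919, 0.001], [0.919, 0.395, -0.0], [-0.001, 0.001, -1.0]] gap 0.08591244523062383 j [-0.32, 0.31, 1.77, 0.0, 1.06, -0.73]
```

Tops are at 36, 21 and 31 mm, all matching parts seated on their recess floors. The plain nut and rivet still stand where they were.

```bash
python3 -c "
from rig import r
print(r.close_job())"
```

```text
the job is handed in; nothing more can be done
None
```

I handed the job in at about 29 s: bolt, flange nut and bush were placed in that order, each measuring as seated on the floor of its nest, and the plain nut and rivet were left in place.

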